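# Load the planter carrier for the kiln and lock it with its rod

## Task

Draw the red-handled locking rod right out of the empty plywood carrier and lay it aside on the bench. Take every hanging planter off its hook, pressing the hook's sprung keeper back with the planter's own handle and not with your fingers, and stand the planters upright in a row on the carrier's board, handles crosswise so that a rod can run through them all. Then push the rod back in through the hole in one end of the carrier, through every handle and out at the other end until its handle is home against the end plate, and let go. Be gentle: do not force, drop or tip the planters, and leave the mug, bowl and jar where they are.

Things in the scene. Friction and masses are not known exactly. Their poses are not given: they have to be found in the camera images.
- rail: Black steel drying rail, fixed, at the far side; three yellow plate hooks point from it to the robot, at its y = -130, 0, 130 mm. Origin on the bench under the inner end (x = 0) of the middle hook's lip; x from the hooks towards the rail, y along it, z up. Cross bar at x = 77 to 103 mm, top 196 mm high, 420 mm long, on posts at y = +-197 mm. Hook shape: see hook0; unhooking: see hook1.
- hook0 (a point): Seat of the hook at rail y = -130 mm: here the middle of a hanging handle bar's underside rests; axes as the rail's. Hook, 14 mm thick; rail x and heights in mm: floor from x = -25 to 30, 148 high (underside 136); nose upright x = -34 to -25; on it a lip reaching back over the bar, x = -34 to 0, underside 162, top 169; shank x = 30 to 39, 194 high. The seat is at x = -16.
- hook1 (a point): The same seat on the hook at rail y = 0. The mouth lies between the lip's end and the shank, shut by the keeper; with the keeper folded back the gap is rail x = 0 to 22 mm. To unhook: press the bar back (+x) until its front edge is past the lip's end, lift it until its underside is over the lip's top (the pot stays under the floor), then bring it forward until bar and pot clear the nose.
- hook2 (a point): The same seat on the hook at rail y = 130 mm.
- keeper0: Bright steel sprung keeper, 21 mm wide, of the hook at rail y = -130 mm. Origin on its hinge (axis along y) at rail x = 26 mm, 190 mm high. Shut, it slants down and forward past the lip's end to x = -8 mm, 2.5 mm above the floor, behind the bar. It swings back 0.63 rad till upright (2 N at its end to start, 5 N fully back), springs shut, and cannot swing forward. Its tilt is 0 when shut.
- keeper1: The same keeper on the hook at rail y = 0.
- keeper2: The same keeper on the hook at rail y = 130 mm.
- planter0: Hanging planter, cream: open round pot 62 mm high, 64 mm across, foot 46 mm, 0.2 to 0.3 kg, with a rigid strap handle, 127 mm high in all. Origin: centre of the underside; z up, y along the handle's bar. Handle 12 mm wide (x): upright legs, outer faces at y = +-28 mm (grasp here), bar 118 to 127 mm up. Hangs on a hook with its y along the rail's, underside 30 mm above the bench. May be absent.
- window0 (a point): Centre of the opening under the handle of planter0, 90 mm above its underside; the opening is 40 mm wide (planter y), 56 mm high and faces along planter x.
- planter1: The same planter in terracotta buff. May be absent.
- window1 (a point): Centre of the opening under the handle of planter1, 90 mm above its underside; the opening is 40 mm wide (planter y), 56 mm high and faces along planter x.
- planter2: The same planter in pale grey-blue. May be absent.
- window2 (a point): Centre of the opening under the handle of planter2, 90 mm above its underside; the opening is 40 mm wide (planter y), 56 mm high and faces along planter x.
- carrier: Plywood carrier, fixed, between robot and rail. Origin: centre of its underside; y along it, z up. Board 100 (x) by 228 mm (y), top 15 mm up, 12 mm high battens on the long edges (84 mm clear between). End plates 100 mm wide, 130 mm high, inner faces at y = +-114, outer at +-126 mm, each with a 20 mm hole at x = 0, 105 mm up. It holds three planters in a row along y, 70 mm apart.
- eye_right (a point): On the axis of the hole in the -y end plate, at its outer face. Axes as the carrier's.
- eye_left (a point): On the axis of the hole in the +y end plate, at its outer face. Axes as the carrier's.
- rod: Locking rod: steel rod 10 mm thick, 275 mm long, rounded end, in a red square handle 24 x 24 x 80 mm which is its stop; 0.1 to 0.16 kg. Origin on the axis at the handle's front face; x towards the tip. At the start it lies home in the carrier's holes, its axis 100 mm up, handle at the -y end. Lying on the bench it dips 1.5 degrees to its tip. It may go back in from either end.
- rod_tip (a point): Free end of the rod, 275 mm from the handle's front face.
- rod_grip (a point): Middle of the red handle, on the axis, 40 mm behind its front face.
- mug: Cream mug, 80 mm across, 88 mm high; a bystander. Origin: centre of its underside.
- bowl: Buff bowl, 124 mm across, 55 mm high; a bystander. Origin: centre of its underside.
- jar: White jar with a blue lid, 70 mm across, 95 mm high; a bystander. Origin: centre of its underside.
Not all that is in view belongs to the job. What is shaped like the planter2 but pink is not meant. Leave any purple look-alike of the planter0 alone.

How it is judged:
On the way, in this order (a step that is already met when the one before it is completed fails the run):
1. the rod is drawn right out of the carrier at its -y end (y of rod_tip in the frame of carrier below -0.13 m), for 0.1 s.
2. every planter that is there stands upright on the carrier's board, let go (z of planter0 in the frame of carrier between 0.01 and 0.02 m and x of planter0 in the frame of carrier between -0.035 and 0.035 m and y of planter0 in the frame of carrier between -0.1 and 0.1 m and angle between each of planter0, planter1, planter2's own z axis and vertical below 0.1 rad and contact force between each of planter0, planter1, planter2 and the fingers below 0.2 N and linear speed of each of planter0, planter1, planter2 below 0.03 m/s and z of planter1 in the frame of carrier between 0.01 and 0.02 m and x of planter1 in the frame of carrier between -0.035 and 0.035 m and y of planter1 in the frame of carrier between -0.1 and 0.1 m and z of planter2 in the frame of carrier between 0.01 and 0.02 m and x of planter2 in the frame of carrier between -0.035 and 0.035 m and y of planter2 in the frame of carrier between -0.1 and 0.1 m), for 0.2 s.
3. the rod's end has entered the carrier through the hole of one end plate (x of rod_tip in the frame of carrier between -0.012 and 0.012 m and z of rod_tip in the frame of carrier between 0.09 and 0.12 m and y of rod_tip in the frame of carrier between -0.105 and 0.105 m), for 0.02 s.
At the end, for the whole second after the job is handed in: Every planter stands upright (within 6 degrees) on the carrier board, within 35 mm of its middle line; the rod runs through both holes and every handle, its red handle within 12 mm of an end plate and its tip at least 10 mm beyond the other; nothing held, all at rest (all of step 2 and y of window0 in the frame of rod between -0.019 and 0.019 m and z of window0 in the frame of rod between -0.026 and 0.026 m and x of window0 in the frame of rod between 0 and 0.275 m and y of window1 in the frame of rod between -0.019 and 0.019 m and z of window1 in the frame of rod between -0.026 and 0.026 m and x of window1 in the frame of rod between 0 and 0.275 m and y of window2 in the frame of rod between -0.019 and 0.019 m and z of window2 in the frame of rod between -0.026 and 0.026 m and x of window2 in the frame of rod between 0 and 0.275 m and x of rod_tip in the frame of carrier between -0.012 and 0.012 m and z of rod_tip in the frame of carrier between 0.09 and 0.12 m and ((y of rod in the frame of carrier between -0.138 and -0.116 m and y of rod_tip in the frame of carrier above 0.136 m) or (y of rod in the frame of carrier between 0.116 and 0.138 m and y of rod_tip in the frame of carrier below -0.136 m)) and contact force between rod and the fingers below 0.2 N and linear speed of rod below 0.03 m/s); the robot touches nothing.
It fails at once if a finger pushes a keeper (over 1 N) (contact force between the fingers and keeper0 above 1 N or contact force between the fingers and keeper1 above 1 N or contact force between the fingers and keeper2 above 1 N).
It fails at once if a planter is forced against the rail or a hook (over 40 N) (contact force between any of planter0, planter1, planter2 and rail above 40 N).
It fails at once if a planter is dropped or pressed hard onto the carrier (over 60 N) (contact force between any of planter0, planter1, planter2 and carrier above 60 N).
It fails at once if a planter is tipped by more than 40 degrees (angle between any of planter0, planter1, planter2's own z axis and vertical above 0.7 rad).
It fails at once if the mug, bowl or jar is moved by more than 30 mm (distance of any of mug, bowl, jar from where it was at the start of the episode above 0.03 m).
Of planter0, planter1, planter2 only 2 to 3 are there at a start; the rules pass over those that are not, and their reading is None.
At some moment in a run one of rod may be knocked a few centimetres aside while the robot is not near it.
It also fails if it takes over 208 s, if anything falls off the work surface, if the arm or the gripper's body presses on something with over 40 N, if the wrist force passes 120 N, or if a joint passes its speed limit or range.

## Robot

A 7-joint arm with a two-finger parallel gripper is mounted at the origin on the work surface. World frame = base frame: x ahead of the robot, y to its left, z up, the work surface at z = 0. Lengths are in m, angles in rad, forces in N, time in s.
With the tool pointing down it reaches from about 0.35 to 0.9 m from the base axis. Payload 8.1 kg.
Tool frame: the origin (TCP) lies midway between the tips of the shut fingers; the grasp point (between the pads) lies arm.grip_point_offset behind it (arm.grip_point_offset is the distance from the TCP to the grasp point, in m); y points along the fingers, z is the direction in which the jaws open and shut, and the axes are right-handed (so a half turn about y gives the same grasp; the last joint's range is limited). The gripper opens to 92 mm and grips with 3 to 60 N. Pads are 19 mm wide; open, the fingers measure 130 mm over their backs; the gripper's body (75 mm by 190 mm) begins 47 mm behind the grasp point.
Start: joints at [1.117, 0.434, 0.025, 1.573, -0.012, 1.134, -0.075], TCP at [0.215, -0.587, 0.227] pointing down, gripper open.
Joint ranges: [-2.62, 2.62], [-0.44, 2.09], [-1.27, 1.32], [0.08, 2.57], [-1.32, 4.46], [0.12, 2], [-2.74, 2.74]. Speed limits (rad/s): [2.22, 2.22, 3.01, 3.01, 3.14, 3.14, 3.14].

## Interface

Orientations are given as a rotation vector (axis times angle).
In Python, from cell import arm, get_image, camera_info gives the robot as it stands.
- The arm moves only by the tool carry_out, never from a script. Its argument "steps" is one flat list of numbers, 5 for each row, row after row: the opening, from 0 (shut) to 1 (fully open), then the shift along the world's x, y, z in units of 0.1 m (1.0 is 0.1 m), then the turn about the world's z in units of 45 degrees (1.0 is 45 degrees). In form: [hand, dx, dy, dz, spin, hand, dx, dy, dz, spin, ...]. A call has 1 to 12 rows; each row is the pose to reach, as a shift and turn from the pose commanded when the call began; what a row does not reach only later rows make up. A row lasts 1/10 s, in which the tool goes at most 50 mm and 8.59 degrees, less where a joint would pass 70% of its speed; a pose out of reach is approached as far as the arm can. A call with a number of a shift or a turn outside -1 to 1 is refused whole. A call with a gripper value outside its range is refused whole. The fingers move at their own pace and stop on an object; "grip_force" is the grip in N (left out, the last holds). Time passes only in rows, so rows that repeat a pose let the fingers close. It gives the time, the measured TCP pose, the force and the opening at its end, in the units of the state.
- arm.observe(): the state, without advancing time (a new reading comes with each control period).
- get_image(name): name is "scene" or "top"; returns (picture, depth): 420x560x3 uint8, red, green, blue; 420x560 float32, m along the optical axis (not along the pixel's ray), 0 where there is no reading.
- camera_info(name): a dict with "fovy" (degrees; the focal length in pixels is half the picture's height over the tangent of half this angle, whatever the lens; pixels are square), "cx", "cy" (the principal point, pixels), "R" (3x3) and "t" (3): a world point X has camera coordinates R X + t. Camera axes: x right, y down, z forward; pixel columns grow to the right and rows downward; lengths in m; the calibration is good to about 2 mm. A picture is of the moment at which its call begins. camera_info takes no time and is no camera call.
- arm.sign_off(): hands the job in, once; it reports no verdict.
The state is a dict: "clock": time; "joints": joint angles; "dq": joint speeds; "joint_efforts": joint torques, N m; "position": TCP position; "ee_rot": TCP orientation; "force": force on the tool from outside, world axes, zero at the start; "ft_torque": the same for the moment, N m; "width": opening from 0.0 (shut) to 1.0 (fully open).
Only numpy, scipy, OpenCV 4.12 (cv2) and the standard library are available. Lean on these libraries where they do the work, as an engineer would, in place of code of your own. Each camera call takes 0.05 s, during which the arm holds its last target. There are 200 camera calls.

## Working session

There is one attempt and no reset: what is moved stays moved. The work goes in short steps, Python scripts to look and compute and a tool call to move; the robot and the scene stay as the last step left them, time stands still between calls to the robot, and variables do not carry over. Pictures are saved under pics/ and viewed, about 12 in all and at most 16, crops included, and the job is handed in when it is done.

Besides the shell and the picture viewer there is one more tool, called after ">>>" as name(argument=value, ...) on one line, values as JSON. carry_out: Moves the arm, as the interface text tells. Shifts and turns lie within -1 to 1; 1 stands for 0.1 m of shift or 45 degrees of turn. Its arguments: {"type":"object","properties":{"steps":{"type":"array","items":{"type":"number"}},"grip_force":{"type":"number"}},"required":["steps"]}

```bash
ls; mkdir -p pics; cat > h.py <<'E'
import numpy as np, cv2
from cell import arm, get_image, camera_info
def cam(n):
    c=camera_info(n); f=210/np.tan(np.radians(c['fovy'])/2)
    return f,c['cx'],c['cy'],np.array(c['R']),np.array(c['t'])
def cloud(n,d):
    f,cx,cy,R,t=cam(n); v,u=np.mgrid[0:d.shape[0],0:d.shape[1]]
    P=np.stack([(u-cx)/f*d,(v-cy)/f*d,d],-1); W=(P-t)@R
    W[d==0]=np.nan; return W
def ray(n,u,v,z):
    f,cx,cy,R,t=cam(n); o=-R.T@t; r=R.T@np.array([(u-cx)/f,(v-cy)/f,1]); return o+r*(z-o[2])/r[2]
def save(name,im,s=1): cv2.imwrite('pics/'+name,cv2.resize(im[:,:,::-1],None,fx=s,fy=s,interpolation=cv2.INTER_CUBIC))
E
python3 - <<'E'
from h import *
for n in('scene','top'):
    im,d=get_image(n); save(n+'0.png',im,1.4); np.savez(n+'0.npz',im=im,d=d); i=camera_info(n); print(n,i)
print(arm.observe(),arm.grip_point_offset)
E
```

```text
pics
scene {'fovy': 56.21496376428218, 'cx': 280.48804874495664, 'cy': 211.88795557501868, 'R': array([[-0.31274676,  0.94978759, -0.009644  ],
       [ 0.81081335,  0.26166911, -0.52355609],
       [-0.49474354, -0.17155995, -0.85193662]]), 't': array([ 0.15220017, -0.4855765 ,  1.41940271])}
top {'fovy': 54.574025280530066, 'cx': 279.67848043665543, 'cy': 207.93084633499222, 'R': array([[ 0.02191006, -0.99951667, -0.02205384],
       [-0.98943222, -0.01851593, -0.14380906],
       [ 0.1433312 ,  0.02497165, -0.98935968]]), 't': array([0.05597071, 0.64571665, 1.02932822])}
{'clock': 0.1, 'joints': array([ 1.11740443,  0.43516044,  0.0249715 ,  1.57401836, -0.01154472,
        1.13400315, -0.07509804]), 'dq': array([ 0.000668  , -0.00275912,  0.00030546, -0.00096702,  0.00051238,
        0.00068677,  0.00060581]), 'joint_efforts': array([ 3.83840001e-03, -6.69129539e+01,  9.88156423e-01, -3.15142965e+01,
       -6.05621492e-02,  3.75527667e-02,  1.00137031e-04]), 'position': array([ 0.21454855, -0.58652373,  0.22601428]), 'ee_rot': array([-0.36029215,  2.03224034, -2.02939175]), 'force': array([ 0.47910181,  0.9151733 , -0.62104996]), 'ft_torque': array([-0.03925332,  0.01075117, -0.01424364]), 'width': 1.0028418151944014} 0.0188
```

View pics/scene0.png

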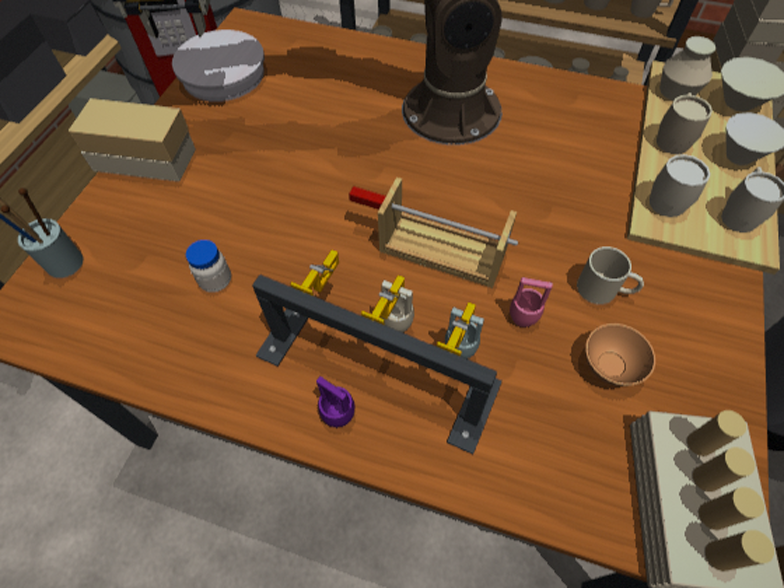

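View pics/top0.png

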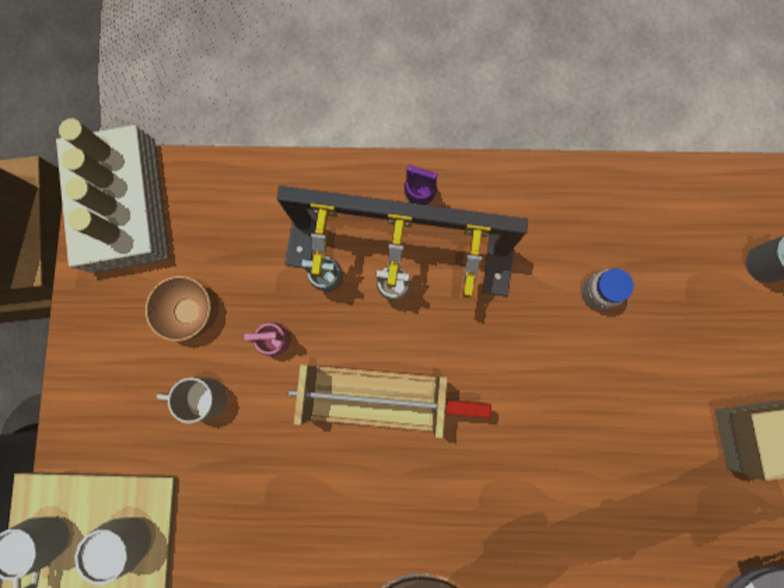

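Two planters are present: grey-blue on the left hook (y=+130; top view ~(322,272)) and cream on the middle hook (~(393,282)). The hook at y=-130 (~(472,275)) is empty. The rod handle is red at (468,409), and the pink and purple planters are decoys. Next I'll measure the poses.

```bash
cat > m.py <<'E'
from h import *
def fit(P,name):
    xy=P[:,:2].astype(np.float32); r=cv2.minAreaRect(xy); print(name,len(P),'c',np.round(r[0],4),'size',np.round(r[1],4),'ang',round(r[2],2),'z',np.round(np.percentile(P[:,2],[5,50,95]),4))
for n in('top','scene'):
    z=np.load(n+'0.npz'); im=z['im']; W=cloud(n,z['d']); h=cv2.cvtColor(im,cv2.COLOR_RGB2HSV).astype(int); H,S,V=h[...,0],h[...,1],h[...,2]; Z=W[...,2]
    box=(W[...,0]>.25)&(W[...,0]<.95)&(np.abs(W[...,1])<.5)
    fit(W[box&(V<95)&(Z>.186)&(Z<.21)&(S<110)],n+' bar')
    yl=box&(H>20)&(H<33)&(S>190)&(V>90)
    k,l=cv2.connectedComponents((yl&(Z>.13)).astype(np.uint8))
    for i in range(1,k):
        m=l==i
        if m.sum()>40:
            fit(W[m],n+' hook'); m2=m&(Z<.18)&(Z>.16); 
            if m2.sum()>10: fit(W[m2],n+'  lip')
    red=box&((H<5)|(H>174))&(S>180)&(V>60)
    fit(W[red&(Z>.05)],n+' rodh'); 
    m=red&(Z>.107)&(Z<.118); 
    if m.sum()>10: fit(W[m],n+' rodh top')
    m=box&(Z>.124)&(Z<.137)&(W[...,0]<.56)
    k,l=cv2.connectedComponents(m.astype(np.uint8))
    for i in range(1,k):
        if (l==i).sum()>30: fit(W[l==i],n+' plate')
    # handle bars of planters 
    m=box&(S<70)&(V>90)&(Z>.145)&(Z<.162)
    k,l=cv2.connectedComponents(m.astype(np.uint8))
    for i in range(1,k):
        if (l==i).sum()>8: fit(W[l==i],n+' hb')
E
python3 m.py
```

```text
top bar 1862 c [0.734  0.0561] size [0.4167 0.0846] ang 82.92 z [0.1917 0.1961 0.1988]
top hook 137 c [0.7413 0.1866] size [0.0376 0.044 ] ang 82.46 z [0.1895 0.1942 0.2038]
top hook 135 c [0.7286 0.0517] size [0.0468 0.035 ] ang 13.26 z [0.1892 0.1946 0.2026]
top hook 128 c [ 0.7106 -0.0743] size [0.0451 0.0343] ang 0.57 z [0.1913 0.1948 0.2026]
top hook 84 c [0.676  0.1938] size [0.0126 0.0408] ang 85.93 z [0.1515 0.1689 0.1721]
top  lip 79 c [0.6724 0.194 ] size [0.0121 0.0339] ang 84.5 z [0.1652 0.169  0.1721]
top hook 83 c [0.6601 0.0652] size [0.0124 0.0417] ang 84.4 z [0.1482 0.1693 0.1719]
top  lip 75 c [0.6559 0.0655] size [0.0119 0.0335] ang 82.77 z [0.165  0.1695 0.1721]
top hook 87 c [ 0.6441 -0.0627] size [0.0133 0.0401] ang 84.43 z [0.1636 0.1695 0.172 ]
top  lip 83 c [ 0.6411 -0.0624] size [0.0133 0.034 ] ang 84.43 z [0.1665 0.1695 0.172 ]
top rodh 288 c [ 0.4339 -0.0689] size [0.0757 0.0218] ang 86.45 z [0.1092 0.1119 0.1151]
top rodh top 287 c [ 0.4339 -0.0689] size [0.0757 0.0218] ang 86.45 z [0.1092 0.1119 0.1151]
top plate 113 c [0.5513 0.2957] size [0.0118 0.0547
[... 1620 characters left out ...]
 rodh top 151 c [ 0.4379 -0.0704] size [0.0727 0.0219] ang 84.49 z [0.108  0.1116 0.1142]
scene plate 141 c [ 0.4398 -0.0211] size [0.0139 0.101 ] ang 86.87 z [0.1256 0.1299 0.1325]
scene plate 143 c [0.4538 0.2178] size [0.0122 0.1028] ang 86.04 z [0.1272 0.1296 0.1319]
scene plate 89 c [0.5522 0.2941] size [0.0116 0.0558] ang 4.46 z [0.1246 0.1263 0.1288]
scene hb 29 c [0.6576 0.0464] size [0.014  0.0107] ang 85.59 z [0.1517 0.1561 0.1591]
scene hb 45 c [0.6613 0.0814] size [0.0216 0.011 ] ang 83.9 z [0.1488 0.1558 0.1589]
scene hb 38 c [0.6734 0.1755] size [0.018 0.01 ] ang 82.52 z [0.1531 0.1564 0.1592]
scene hb 42 c [0.6773 0.2111] size [0.0203 0.0102] ang 88.18 z [0.1517 0.1564 0.1581]
```

```bash
python3 - <<'E'
from h import *
from scipy.spatial.transform import Rotation as R
o=arm.observe(); M=R.from_rotvec(o['ee_rot']).as_matrix(); print(M.round(3)); print('jaw az',np.degrees(np.arctan2(M[1,2],M[0,2])))
E
```

```text
[[-0.939 -0.001  0.344]
 [-0.344  0.001 -0.939]
 [ 0.    -1.    -0.001]]
jaw az -69.90353317592638
```

```bash
python3 - <<'E'
from h import *
W=np.concatenate([cloud(n,np.load(n+'0.npz')['d']).reshape(-1,3) for n in('top','scene')])
W=W[np.isfinite(W[:,0])]
for x in np.arange(.1,.9,.1):
  print(round(x,1),[ (lambda s: round(float(np.percentile(s,99)),2) if len(s)>5 else None)(W[(abs(W[:,0]-x-.05)<.05)&(abs(W[:,1]-y-.05)<.05),2]) for y in np.arange(-.8,.35,.1)])
E
```

```text
0.1 [0.06, 0.06, 0.24, 0.0, 0.0, 0.01, 0.0, 0.02, 0.02, 0.0, 0.01, 0.01]
0.2 [0.0, 0.32, 0.31, 0.31, 0.0, 0.01, 0.01, 0.01, 0.01, 0.01, 0.01, 0.01]
0.3 [0.13, 0.13, 0.13, 0.0, 0.0, 0.0, 0.01, 0.13, 0.03, 0.03, 0.01, 0.01]
0.4 [0.13, 0.13, 0.13, 0.0, 0.01, 0.01, 0.11, 0.13, 0.11, 0.11, 0.13, 0.09]
0.5 [0.0, 0.0, 0.0, 0.0, 0.01, 0.0, 0.01, 0.0, 0.0, 0.02, 0.13, 0.13]
0.6 [0.0, 0.1, 0.0, 0.0, 0.1, 0.05, 0.01, 0.19, 0.19, 0.17, 0.16, 0.01]
0.7 [0.0, 0.21, 0.0, 0.0, 0.0, 0.0, 0.2, 0.2, 0.2, 0.2, 0.2, 0.0]
0.8 [0.0, 0.0, 0.0, 0.0, 0.0, 0.0, 0.0, 0.13, 0.13, 0.0, 0.17, 0.0]
```

>>> carry_out(steps=[1,0,0,0.3,0.19,1,0,0,0.6,0.38,1,0,0,0.6,0.57,1,0,0,0.6,0.76,1,0,0,0.6,0.95,1,0,0,0.6,1.0])

```text
clock: 0.7
position: [0.2145, -0.5867, 0.2863]
ee_rot: [-0.974, 1.519, -1.517]
force: [-0.5, -0.4, 0.3]
width: 1.001
```

>>> carry_out(steps=[1,0.18,0.43,0,0.19,1,0.37,0.865,0,0.38,1,0.37,0.865,0,0.475])

```text
clock: 1.0
position: [0.2557, -0.4945, 0.2868]
ee_rot: [-1.183, 1.245, -1.243]
force: [0.6, -0.4, 1.3]
width: 0.996
```

>>> carry_out(steps=[1,0.18,0.43,0,0,1,0.37,0.865,0,0,1,0.37,0.865,0,0])

```text
clock: 1.3
position: [0.292, -0.4081, 0.287]
ee_rot: [-1.181, 1.249, -1.247]
force: [0.8, -1.1, -0.0]
width: 1.0
```

>>> carry_out(steps=[1,0.18,0.43,0,0,1,0.37,0.865,0,0,1,0.37,0.865,0,0])

```text
clock: 1.6
position: [0.3284, -0.322, 0.287]
ee_rot: [-1.181, 1.249, -1.248]
force: [-0.2, -0.5, -0.2]
width: 0.998
```

>>> carry_out(steps=[1,0.18,0.43,0,0,1,0.37,0.865,0,0,1,0.37,0.865,0,0])

```text
clock: 1.9
position: [0.3651, -0.2358, 0.2871]
ee_rot: [-1.181, 1.248, -1.248]
force: [-1.0, 0.3, 0.7]
width: 1.003
```

>>> carry_out(steps=[1,0.18,0.43,0,0,1,0.37,0.865,0,0,1,0.37,0.865,0,0])

```text
clock: 2.2
position: [0.4018, -0.1495, 0.2871]
ee_rot: [-1.181, 1.248, -1.248]
force: [0.3, -0.7, 0.6]
width: 0.998
```

>>> carry_out(steps=[1,0.18,0.43,0,0,1,0.37,0.865,0,0,1,0.37,0.865,0,0,1,0.37,0.865,0,0])

```text
clock: 2.6
position: [0.437, -0.0681, 0.2865]
ee_rot: [-1.181, 1.253, -1.253]
force: [-0.4, -0.6, -0.4]
width: 1.001
```

>>> carry_out(steps=[1,-0.01,0,-0.4,0,1,-0.01,0,-0.8,0,1,-0.01,0,-1,0,1,-0.01,0,-1,0])

```text
clock: 3.0
position: [0.4333, -0.07, 0.1842]
ee_rot: [-1.182, 1.26, -1.253]
force: [0.3, 0.3, -0.5]
width: 1.003
```

>>> carry_out(steps=[1,0,0,-0.3,0,0.6,0,0,-0.7,0,0.5,0,0,-0.95,0,0.4,0,0,-0.95,0,0,0,0,-0.95,0,0,0,0,-0.95,0,0,0,0,-0.95,0,0,0,0,-0.95,0,0,0,0,-0.95,0,0,0,0,-0.95,0], grip_force=30)

```text
clock: 4.0
position: [0.4358, -0.068, 0.092]
ee_rot: [-1.179, 1.254, -1.255]
force: [-3.8, -0.8, 1.8]
width: 0.265
```

>>> carry_out(steps=[0,0,0,0.03,0,0,-0.012,-0.2,0.03,0,0,-0.025,-0.4,0.03,0,0,-0.037,-0.6,0.03,0,0,-0.05,-0.8,0.03,0,0,-0.062,-1,0.03,0,0,-0.062,-1,0.03,0])

```text
clock: 4.7
position: [0.4291, -0.1708, 0.0947]
ee_rot: [-1.179, 1.257, -1.258]
force: [0.9, -0.1, -0.3]
width: 0.26
```

>>> carry_out(steps=[0,-0.012,-0.2,0,0,0,-0.025,-0.4,0,0,0,-0.037,-0.6,0,0,0,-0.05,-0.8,0,0,0,-0.062,-1,0,0,0,-0.062,-1,0,0])

```text
clock: 5.3
position: [0.423, -0.2702, 0.0947]
ee_rot: [-1.178, 1.256, -1.257]
force: [-0.5, -0.3, -1.4]
width: 0.259
```

>>> carry_out(steps=[0,-0.012,-0.2,0,0,0,-0.025,-0.4,0,0,0,-0.037,-0.6,0,0,0,-0.05,-0.8,0,0,0,-0.062,-1,0,0,0,-0.062,-1,0,0,0,-0.062,-1,0,0])

```text
clock: 6.0
position: [0.4175, -0.3668, 0.0946]
ee_rot: [-1.179, 1.255, -1.254]
force: [-0.6, 0.4, -0.3]
width: 0.262
```

```bash
python3 - <<'E'
from h import *
im,d=get_image('top'); np.savez('top1.npz',im=im,d=d); save('top1.png',im[180:420,180:540],2); print(arm.observe()['position'])
E
```

```text
[ 0.41758565 -0.36638505  0.09467096]
```

View pics/top1.png

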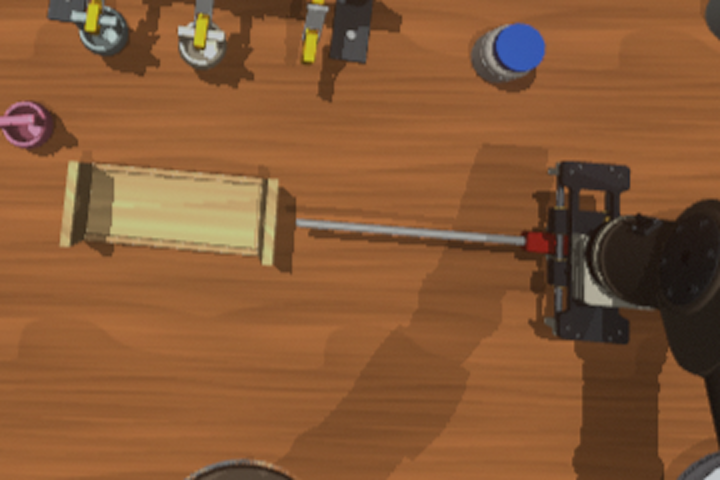

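The rod is clear: its tip is at crop pixel (300,223), outside the end plate at (270,220). I'll lay it down.

>>> carry_out(steps=[0,0,-0.1,-0.3,0,0,0,-0.2,-0.6,0,0,0,-0.2,-0.8,0,0,0,-0.2,-0.87,0,0,0,-0.2,-0.9,0,0,0,-0.2,-0.9,0])

```text
clock: 6.65
position: [0.4179, -0.3872, 0.0053]
ee_rot: [-1.179, 1.253, -1.254]
force: [0.5, -0.2, -1.3]
width: 0.266
```

>>> carry_out(steps=[0.3,0,0,0,0,0.4,0,0,0,0,0.6,0,0,0,0,0.8,0,0,0,0,0.8,0,0,0.2,0,0.8,0,0,0.6,0,0.8,0,0,1,0,0.8,0,0,1,0])

```text
clock: 7.45
position: [0.4201, -0.3897, 0.11]
ee_rot: [-1.178, 1.247, -1.262]
force: [0.7, -0.2, -0.0]
width: 0.793
```

>>> carry_out(steps=[1,0,0,0.4,0,1,0,0,0.9,0.19,1,0.2,0.45,0.95,0.38,1,0.4,0.9,0.95,0.55,1,0.4,0.9,0.95,0.6])

```text
clock: 7.95
position: [0.4605, -0.2907, 0.2008]
ee_rot: [-1.377, 0.89, -0.893]
force: [0.4, -0.2, 0.4]
width: 1.001
```

>>> carry_out(steps=[1,0.25,0.45,0.2,0.19,1,0.5,0.9,0.5,0.38,1,0.5,0.9,0.5,0.4])

```text
clock: 8.25
position: [0.5101, -0.2028, 0.2522]
ee_rot: [-1.467, 0.65, -0.656]
force: [2.0, 0.5, -0.1]
width: 0.999
```

>>> carry_out(steps=[1,0.25,0.45,0,0.19,1,0.5,0.9,0,0.38,1,0.5,0.9,0,0.4])

```text
clock: 8.55
position: [0.5592, -0.1107, 0.25]
ee_rot: [-1.528, 0.407, -0.408]
force: [0.6, -0.1, 0.3]
width: 0.998
```

>>> carry_out(steps=[1,0.25,0.45,0,0.19,1,0.5,0.9,0,0.38,1,0.5,0.9,0,0.4])

```text
clock: 8.85
position: [0.6084, -0.021, 0.2495]
ee_rot: [-1.56, 0.162, -0.163]
force: [0.4, -0.0, -0.3]
width: 1.0
```

>>> carry_out(steps=[1,0.25,0.45,0,0.123,1,0.5,0.9,0,0.123,1,0.5,0.9,0,0.123,1,0.5,0.9,0,0.123,1,0.5,0.9,0,0.123])

```text
clock: 9.35
position: [0.657, 0.0601, 0.2491]
ee_rot: [-1.57, 0.098, -0.097]
force: [0.2, 0.3, -0.4]
width: 0.996
```

```bash
cat > st.py <<'E'
from h import *
from scipy.spatial.transform import Rotation as R
def st():
    o=arm.observe(); M=R.from_rotvec(o['ee_rot']).as_matrix(); print('pos',o['position'].round(4),'jaw',round(np.degrees(np.arctan2(M[1,2],M[0,2])),2),'F',o['force'].round(1),'w',round(o['width'],3),'t',o['clock'],'q7',o['joints'].round(2))
E
python3 -c "from st import *; st()"
```

```text
pos [0.657  0.0601 0.2491] jaw 82.87 F [ 0.2  0.3 -0.4] w 0.996 t 9.35 q7 [ 0.35  0.63 -0.89  1.39  0.49  1.35  0.89]
```

>>> carry_out(steps=[1,0.02,0.05,-0.3,0,1,0.02,0.05,-0.6,0,1,0.02,0.05,-0.9,0,1,0.02,0.05,-0.98,0,1,0.02,0.05,-0.98,0])

```text
clock: 9.85
position: [0.6585, 0.0648, 0.1509]
ee_rot: [-1.57, 0.099, -0.096]
force: [-0.7, -0.4, -0.3]
width: 1.001
```

```bash
python3 - <<'E'
from st import *
st()
im,d=get_image('scene'); save('s1.png',im[150:290,150:370],3)
E
```

```text
pos [0.6585 0.0648 0.1509] jaw 82.86 F [-0.7 -0.4 -0.3] w 1.001 t 9.85 q7 [ 0.33  0.71 -0.85  1.51  0.56  1.18  0.82]
```

View pics/s1.png

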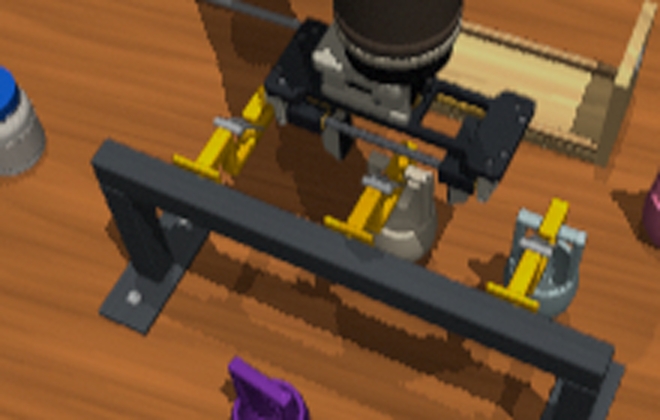

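The fingers straddle the cream handle, one either side at (335,140) and (470,185). I'll go down and close.

>>> carry_out(steps=[1,0,0,-0.1,0,0.9,0,0,-0.14,0,0.8,0,0,-0.14,0,0.7,0,0,-0.14,0,0.5,0,0,-0.14,0,0.5,0,0,-0.14,0,0.4,0,0,-0.14,0,0.4,0,0,-0.14,0,0.4,0,0,-0.14,0], grip_force=20)

```text
clock: 10.8
position: [0.6593, 0.0669, 0.138]
ee_rot: [-1.569, 0.096, -0.096]
force: [-0.7, -0.9, 2.9]
width: 0.609
```

>>> carry_out(steps=[0.4,0,0,0.02,0,0.4,0.05,-0.006,0.02,0,0.4,0.1,-0.012,0.02,0,0.4,0.15,-0.018,0.02,0,0.4,0.2,-0.024,0.02,0,0.4,0.25,-0.03,0.02,0,0.4,0.268,-0.032,0.02,0,0.4,0.268,-0.032,0.02,0,0.4,0.268,-0.032,0.02,0])

```text
clock: 11.7
position: [0.6855, 0.0638, 0.1394]
ee_rot: [-1.569, 0.096, -0.095]
force: [-5.4, 0.6, -4.2]
width: 0.607
```

```bash
python3 - <<'E'
from st import *
st()
im,d=get_image('scene'); save('s2.png',im[180:270,210:330],5)
E
```

```text
pos [0.6855 0.0638 0.1394] jaw 83.01 F [-5.4  0.6 -4.2] w 0.607 t 11.7 q7 [ 0.3   0.76 -0.83  1.45  0.58  1.19  0.84]
```

View pics/s2.png

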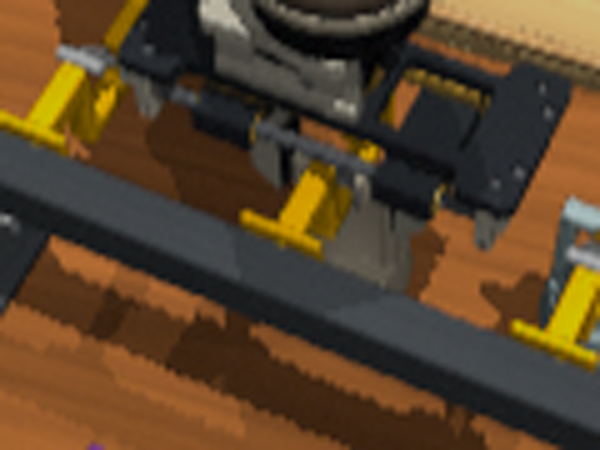

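The keeper is pressed back by about 5 N, as expected. Now I'll lift.

>>> carry_out(steps=[0.4,0,0,0.05,0,0.4,0,0,0.1,0,0.4,0,0,0.13,0,0.4,0,0,0.13,0])

```text
clock: 12.15
position: [0.6856, 0.0641, 0.1535]
ee_rot: [-1.569, 0.096, -0.096]
force: [-5.9, -0.3, -1.2]
width: 0.61
```

>>> carry_out(steps=[0.4,0,0,0.06,0,0.4,0,0,0.12,0,0.4,0,0,0.16,0,0.4,0,0,0.16,0])

```text
clock: 12.55
position: [0.6852, 0.0643, 0.1699]
ee_rot: [-1.569, 0.096, -0.095]
force: [-8.3, 0.6, -0.8]
width: 0.612
```

>>> carry_out(steps=[0.4,-0.08,0.01,0,0,0.4,-0.2,0.024,0,0,0.4,-0.35,0.042,0,0,0.4,-0.5,0.06,0,0,0.4,-0.7,0.085,0,0,0.4,-0.85,0.1,0,0,0.4,-0.99,0.12,0,0,0.4,-0.99,0.12,0,0])

```text
clock: 13.35
position: [0.5863, 0.0763, 0.1698]
ee_rot: [-1.569, 0.093, -0.097]
force: [-0.3, -0.1, -1.4]
width: 0.606
```

>>> carry_out(steps=[0.4,-0.3,0,0,-0.1,0.4,-0.5,0,0,-0.25,0.4,-0.7,0,0,-0.4,0.4,-0.7,0,0,-0.55,0.4,-0.7,0,0,-0.7,0.4,-0.7,0,0,-0.85,0.4,-0.7,0,0,-1,0.4,-0.7,0,0,-1])

```text
clock: 14.15
position: [0.5184, 0.076, 0.1695]
ee_rot: [-1.45, 0.708, -0.712]
force: [0.3, 0.6, -2.7]
width: 0.607
```

>>> carry_out(steps=[0.4,-0.1,-0.03,0,-0.15,0.4,-0.2,-0.06,0,-0.3,0.4,-0.3,-0.1,0,-0.45,0.4,-0.45,-0.14,0,-0.6,0.4,-0.6,-0.18,0,-0.75,0.4,-0.73,-0.22,0,-0.923,0.4,-0.73,-0.22,0,-0.923,0.4,-0.73,-0.22,0,-0.923])

```text
clock: 14.95
position: [0.4451, 0.054, 0.1692]
ee_rot: [-1.181, 1.249, -1.251]
force: [0.5, 0.2, -2.4]
width: 0.606
```

```bash
python3 - <<'E'
from st import *
st()
im,d=get_image('top'); save('t2.png',im[230:330,190:340],4); np.savez('top2.npz',im=im,d=d)
E
```

```text
pos [0.4451 0.054  0.1692] jaw -3.21 F [ 0.5  0.2 -2.4] w 0.606 t 14.95 q7 [ 0.28  0.28 -0.63  2.02  0.21  0.9  -0.51]
```

View pics/t2.png

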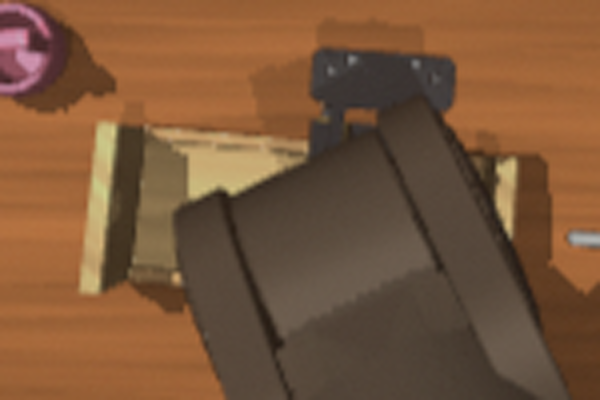

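>>> carry_out(steps=[0.4,-0.01,0,-0.15,0,0.4,-0.01,0,-0.3,0,0.4,-0.01,0,-0.38,0,0.4,-0.01,0,-0.42,0,0.4,-0.01,0,-0.43,0,0.4,-0.01,0,-0.44,0,0.4,-0.01,0,-0.44,0])

```text
clock: 15.7
position: [0.4433, 0.054, 0.1251]
ee_rot: [-1.179, 1.254, -1.254]
force: [-0.3, 0.3, -1.6]
width: 0.611
```

```bash
python3 -c "from st import *; st()"
```

```text
pos [0.4433 0.054  0.1251] jaw -3.51 F [-0.3  0.3 -1.6] w 0.611 t 15.7 q7 [ 0.25  0.34 -0.6   2.08  0.27  0.8  -0.58]
```

>>> carry_out(steps=[0.4,0,0,-0.01,0,0.4,0,0,-0.02,0,0.4,0,0,-0.02,0])

```text
clock: 16.0
position: [0.4434, 0.0538, 0.1235]
ee_rot: [-1.179, 1.253, -1.255]
force: [-1.6, -1.6, 6.9]
width: 0.608
```

Contact (6.9 N). I'll release gently, then raise the arm.

>>> carry_out(steps=[0.6,0,0,0,0,0.63,0,0,0,0,0.66,0,0,0,0,0.72,0,0,0,0,0.8,0,0,0,0,0.9,0,0,0,0,0.9,0,0,0.1,0,0.9,0,0,0.3,0,0.9,0,0,0.6,0,0.9,0,0,1,0,0.9,0,0,1,0])

```text
clock: 17.1
position: [0.4456, 0.055, 0.2278]
ee_rot: [-1.173, 1.249, -1.257]
force: [1.1, -0.4, -0.9]
width: 0.899
```

```bash
python3 -c "from st import *; st()"
```

```text
pos [0.4456 0.055  0.2278] jaw -3.51 F [ 1.1 -0.4 -0.9] w 0.899 t 17.1 q7 [ 0.32  0.21 -0.65  1.94  0.15  1.03 -0.46]
```

>>> carry_out(steps=[1,0,0,0.27,0.15,1,0.2,0.1,0.27,0.3,1,0.4,0.25,0.27,0.45,1,0.6,0.4,0.27,0.6,1,0.77,0.47,0.27,0.7,1,0.77,0.47,0.27,0.7])

```text
clock: 17.7
position: [0.5213, 0.1019, 0.2496]
ee_rot: [-1.401, 0.841, -0.84]
force: [0.3, -0.7, -0.1]
width: 0.998
```

>>> carry_out(steps=[1,0.2,0.12,0,0.15,1,0.4,0.25,0,0.3,1,0.6,0.4,0,0.45,1,0.77,0.47,0,0.6,1,0.77,0.47,0,0.7,1,0.77,0.47,0,0.7])

```text
clock: 18.3
position: [0.5964, 0.1476, 0.2494]
ee_rot: [-1.531, 0.419, -0.417]
force: [0.3, 0.2, -0.4]
width: 1.0
```

>>> carry_out(steps=[1,0.2,0.12,0,0.15,1,0.4,0.25,0,0.3,1,0.6,0.4,0,0.45,1,0.77,0.47,0,0.523,1,0.77,0.47,0,0.523,1,0.77,0.47,0,0.523,1,0.77,0.47,0,0.523])

```text
clock: 19.0
position: [0.6731, 0.1943, 0.2501]
ee_rot: [-1.569, 0.098, -0.098]
force: [-0.0, -0.2, -0.3]
width: 0.996
```

```bash
cat > pl.py <<'E'
from st import *
st()
C=np.array([.4463,.0991]); a=np.radians(-3.55); X=np.array([np.cos(a),np.sin(a)]); Y=np.array([-X[1],X[0]])
for n in('top','scene'):
    im,d=get_image(n); np.savez(n+'3.npz',im=im,d=d); W=cloud(n,d); p=(W[...,:2]-C); cx=p@X; cy=p@Y; Z=W[...,2]
    h=cv2.cvtColor(im,cv2.COLOR_RGB2HSV).astype(int)
    for k,(lo,hi) in {'right':(-90,0),'left':(0,90)}.items():
        m=(abs(cx)<.06)&(cy>lo/1000)&(cy<hi/1000)&(Z>.134)&(Z<.152)
        if m.sum()>15:
            q=np.stack([cx[m],cy[m]],-1).astype(np.float32); r=cv2.minAreaRect(q); print(n,k,m.sum(),np.round(r[0],4),np.round(r[1],3),round(r[2],1),np.median(Z[m]).round(4))
E
python3 pl.py
```

```text
pos [0.6731 0.1943 0.2501] jaw 82.87 F [-0.  -0.2 -0.3] w 0.996 t 19.0 q7 [ 0.1   0.69 -0.86  1.28  0.51  1.4   0.72]
scene right 77 [ 0.0028 -0.0478] [0.012 0.054] 89.7 0.1417
```

Cream stands at carrier (3,-48) mm with its handle crosswise and the top at 142 mm, as it should be. Now the grey-blue planter.

>>> carry_out(steps=[1,0.01,0,-0.3,0,1,0.01,0,-0.6,0,1,0.01,0,-0.9,0,1,0.01,0,-1,0,1,0.01,0,-1,0])

```text
clock: 19.6
position: [0.6742, 0.194, 0.1487]
ee_rot: [-1.57, 0.098, -0.095]
force: [-0.4, -0.7, 0.2]
width: 1.0
```

>>> carry_out(steps=[1,0,0,-0.08,0,0.9,0,0,-0.125,0,0.8,0,0,-0.125,0,0.7,0,0,-0.125,0,0.5,0,0,-0.125,0,0.5,0,0,-0.125,0,0.4,0,0,-0.125,0,0.4,0,0,-0.125,0,0.4,0,0,-0.125,0], grip_force=20)

```text
clock: 20.5
position: [0.6751, 0.1949, 0.1376]
ee_rot: [-1.569, 0.096, -0.096]
force: [-0.1, -1.4, 3.5]
width: 0.605
```

>>> carry_out(steps=[0.4,0,0,0.02,0,0.4,0.05,-0.006,0.02,0,0.4,0.1,-0.012,0.02,0,0.4,0.15,-0.018,0.02,0,0.4,0.2,-0.024,0.02,0,0.4,0.25,-0.03,0.02,0,0.4,0.268,-0.032,0.02,0,0.4,0.268,-0.032,0.02,0,0.4,0.268,-0.032,0.02,0])

```text
clock: 21.4
position: [0.7013, 0.1917, 0.139]
ee_rot: [-1.569, 0.096, -0.095]
force: [-5.9, 0.7, -4.9]
width: 0.604
```

>>> carry_out(steps=[0.4,0,0,0.05,0,0.4,0,0,0.1,0,0.4,0,0,0.13,0,0.4,0,0,0.13,0])

```text
clock: 21.8
position: [0.7012, 0.192, 0.1531]
ee_rot: [-1.569, 0.096, -0.095]
force: [-6.2, 0.3, -1.5]
width: 0.608
```

>>> carry_out(steps=[0.4,0,0,0.06,0,0.4,0,0,0.12,0,0.4,0,0,0.16,0,0.4,0,0,0.16,0])

```text
clock: 22.2
position: [0.7009, 0.1923, 0.1695]
ee_rot: [-1.568, 0.095, -0.095]
force: [-8.9, -0.2, -0.4]
width: 0.61
```

>>> carry_out(steps=[0.4,-0.08,0.01,0,0,0.4,-0.2,0.024,0,0,0.4,-0.35,0.042,0,0,0.4,-0.5,0.06,0,0,0.4,-0.7,0.085,0,0,0.4,-0.85,0.1,0,0,0.4,-0.99,0.12,0,0,0.4,-0.99,0.12,0,0])

```text
clock: 23.0
position: [0.6019, 0.2043, 0.1693]
ee_rot: [-1.568, 0.093, -0.096]
force: [-0.1, 0.7, -2.1]
width: 0.608
```

>>> carry_out(steps=[0.4,-0.2,-0.2,0.1,-0.05,0.4,-0.4,-0.4,0.1,-0.2,0.4,-0.7,-0.63,0.1,-0.35,0.4,-0.75,-0.63,0.1,-0.5,0.4,-0.75,-0.63,0.1,-0.65,0.4,-0.75,-0.63,0.1,-0.8,0.4,-0.75,-0.63,0.1,-0.95,0.4,-0.75,-0.63,0.1,-1,0.4,-0.75,-0.63,0.1,-1])

```text
clock: 23.9
position: [0.5291, 0.1405, 0.1789]
ee_rot: [-1.451, 0.707, -0.711]
force: [-0.2, -0.4, -1.6]
width: 0.605
```

>>> carry_out(steps=[0.4,-0.1,0,0,-0.15,0.4,-0.2,0,0,-0.3,0.4,-0.3,0,0,-0.45,0.4,-0.45,0,0,-0.6,0.4,-0.6,0,0,-0.75,0.4,-0.79,0,0,-0.923,0.4,-0.79,0,0,-0.923,0.4,-0.79,0,0,-0.923,0.4,-0.79,0,0,-0.923])

```text
clock: 24.8
position: [0.4499, 0.1407, 0.1785]
ee_rot: [-1.179, 1.252, -1.253]
force: [0.7, -0.4, -1.9]
width: 0.605
```

```bash
python3 pl.py
```

```text
pos [0.4499 0.1407 0.1785] jaw -3.41 F [ 0.7 -0.4 -1.9] w 0.605 t 24.8 q7 [ 0.09  0.31 -0.62  1.96  0.22  0.94 -0.7 ]
top right 122 [ 0.0015 -0.0462] [0.054 0.012] 0.2 0.1423
scene right 79 [ 0.0026 -0.0478] [0.057 0.012] 0.1 0.1412
scene left 26 [0.0193 0.0326] [0.05  0.019] 53.8 0.1416
```

>>> carry_out(steps=[0.4,-0.01,0,-0.15,0,0.4,-0.01,0,-0.3,0,0.4,-0.01,0,-0.42,0,0.4,-0.01,0,-0.49,0,0.4,-0.01,0,-0.52,0,0.4,-0.01,0,-0.535,0,0.4,-0.01,0,-0.535,0])

```text
clock: 25.6
position: [0.448, 0.1408, 0.1249]
ee_rot: [-1.179, 1.254, -1.254]
force: [1.1, 0.1, -2.3]
width: 0.605
```

>>> carry_out(steps=[0.4,0,0,-0.01,0,0.4,0,0,-0.02,0,0.4,0,0,-0.02,0])

```text
clock: 25.9
position: [0.4479, 0.1407, 0.1229]
ee_rot: [-1.179, 1.254, -1.255]
force: [-0.3, 0.1, -2.2]
width: 0.608
```

>>> carry_out(steps=[0.4,0,0,-0.01,0,0.4,0,0,-0.015,0,0.4,0,0,-0.015,0])

```text
clock: 26.2
position: [0.4483, 0.1408, 0.1227]
ee_rot: [-1.178, 1.253, -1.256]
force: [-4.0, -2.5, 16.8]
width: 0.603
```

Contact at 17 N, well below 60 N. I'll release, raise, and check.

>>> carry_out(steps=[0.6,0,0,0.01,0,0.63,0,0,0.01,0,0.66,0,0,0.01,0,0.72,0,0,0.01,0,0.8,0,0,0.01,0,0.9,0,0,0.01,0,0.9,0,0,0.1,0,0.9,0,0,0.3,0,0.9,0,0,0.6,0,0.9,0,0,1,0,0.9,0,0,1,0])

```text
clock: 27.3
position: [0.4501, 0.1423, 0.2264]
ee_rot: [-1.172, 1.25, -1.256]
force: [1.7, 0.8, 0.9]
width: 0.904
```

>>> carry_out(steps=[0.9,0,-0.3,0.3,0,0.9,0,-0.7,0.3,0,0.9,0,-1,0.3,0,0.9,0,-1,0.3,0])

```text
clock: 27.7
position: [0.4476, 0.0362, 0.2513]
ee_rot: [-1.178, 1.258, -1.26]
force: [-0.2, -0.4, -0.1]
width: 0.898
```

>>> carry_out(steps=[0.9,0,-0.3,0,0,0.9,0,-0.7,0,0,0.9,0,-1,0,0,0.9,0,-1,0,0])

```text
clock: 28.1
position: [0.4475, -0.0631, 0.251]
ee_rot: [-1.178, 1.258, -1.259]
force: [-0.4, 0.2, 0.5]
width: 0.902
```

>>> carry_out(steps=[0.9,0,-0.3,0,0,0.9,0,-0.7,0,0,0.9,0,-1,0,0,0.9,0,-1,0,0])

```text
clock: 28.5
position: [0.4476, -0.1626, 0.251]
ee_rot: [-1.178, 1.258, -1.258]
force: [0.1, 0.5, 0.7]
width: 0.902
```

```bash
python3 pl.py; python3 - <<'E'
from h import *
im=np.load('top3.npz')['im']; save('t3.png',im[180:420,180:540],2)
E
```

```text
pos [ 0.4476 -0.1626  0.251 ] jaw -3.81 F [0.1 0.5 0.7] w 0.902 t 28.5 q7 [ 0.61  0.21 -0.44  1.86  0.1   1.1   0.06]
top right 123 [ 0.0016 -0.0462] [0.054 0.012] 0.2 0.1422
top left 124 [-0.0002  0.0438] [0.012 0.056] 89.6 0.1424
scene right 79 [ 0.0033 -0.0475] [0.056 0.012] 0.1 0.1412
scene left 84 [0.001 0.042] [0.058 0.012] 0.3 0.1413
```

View pics/t3.png

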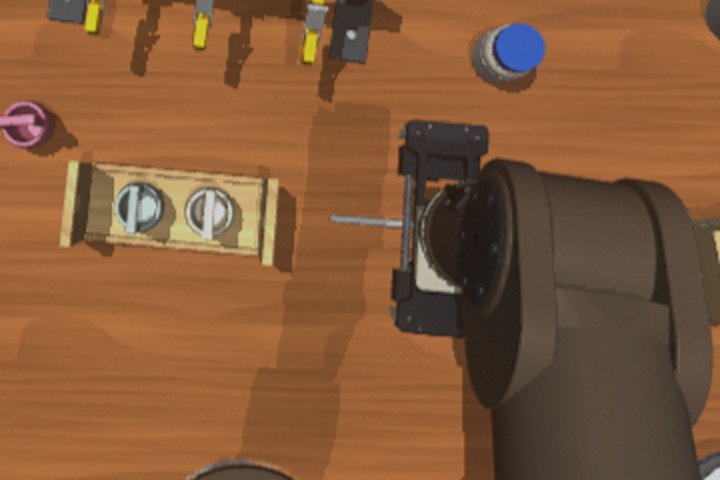

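Both planters stand upright and crosswise at (0,43) and (2,-47) mm. Next I'll find the rod; only its tip (crop (330,218)) shows in this view, so I'll use the scene camera as well.

```bash
cat > rod.py <<'E'
from st import *
import sys
lo,hi=float(sys.argv[1]),float(sys.argv[2])
st()
for n in('top','scene'):
    im,d=get_image(n); np.savez(n+'4.npz',im=im,d=d); W=cloud(n,d); Z=W[...,2]
    h=cv2.cvtColor(im,cv2.COLOR_RGB2HSV).astype(int); H,S,V=h[...,0],h[...,1],h[...,2]
    b=(W[...,0]>.25)&(W[...,0]<.65)&(W[...,1]<.3)&(W[...,1]>-.52)&(Z>lo-.1)&(Z<hi)
    m=b&((H<5)|(H>174))&(S>180)&(V>50)
    if m.sum()>20:
        r=cv2.minAreaRect(W[m][:,:2].astype(np.float32)); print(n,'red',m.sum(),np.round(r[0],4),np.round(r[1],4),round(r[2],2),np.percentile(Z[m],[5,50,95]).round(4))
        t=m&(Z>np.percentile(Z[m],95)-.006); r=cv2.minAreaRect(W[t][:,:2].astype(np.float32)); print('   top',np.round(r[0],4),np.round(r[1],4),round(r[2],2))
    m=b&(S<60)&(V>60)&(Z>lo)&(Z<hi)&(W[...,1]<-.03)
    k,l,stt,_=cv2.connectedComponentsWithStats(m.astype(np.uint8))
    for i in range(1,k):
        if stt[i,4]>25:
            P=W[l==i]; r=cv2.minAreaRect(P[:,:2].astype(np.float32)); a=P[:,1].argsort()
            print(n,'grey',len(P),np.round(r[0],4),np.round(r[1],4),round(r[2],2),'ends',P[a[:8]].mean(0).round(4),P[a[-8:]].mean(0).round(4))
E
python3 rod.py 0.003 0.03
```

```text
pos [ 0.448  -0.1584  0.2511] jaw -3.54 F [-0.2  1.  -0.2] w 0.901 t 28.6 q7 [ 0.61  0.21 -0.45  1.86  0.1   1.1   0.06]
top grey 29 [ 0.6354 -0.3093] [0.0321 0.0045] 44.06 ends [ 0.6277 -0.3178  0.0202] [ 0.6449 -0.3016  0.0201]
top grey 108 [ 0.4344 -0.1521] [0.0878 0.0087] 86.78 ends [ 0.4328 -0.1924  0.0107] [ 0.4363 -0.111   0.0092]
scene red 192 [ 0.4243 -0.4196] [0.0787 0.0217] 88.65 [0.0068 0.0227 0.0275]
   top [ 0.4242 -0.4189] [0.0773 0.021 ] 86.8
scene grey 220 [ 0.4331 -0.2443] [0.2715 0.0106] 86.94 ends [ 0.4262 -0.3775  0.0148] [ 0.4409 -0.1132  0.0084]
```

The rod was indeed knocked: its handle is now at (0.424,-0.419), yaw about -3.2°. I'll go and get it.

>>> carry_out(steps=[0.7,-0.04,-0.4,0,0,0.7,-0.08,-0.84,0,0,0.7,-0.08,-0.84,0,0])

```text
clock: 29.0
position: [0.4388, -0.2479, 0.251]
ee_rot: [-1.179, 1.258, -1.26]
force: [0.2, 0.7, 0.0]
width: 0.715
```

>>> carry_out(steps=[0.7,-0.04,-0.4,0,0,0.7,-0.08,-0.84,0,0,0.7,-0.08,-0.84,0,0])

```text
clock: 29.3
position: [0.4306, -0.332, 0.2509]
ee_rot: [-1.179, 1.258, -1.26]
force: [0.1, -0.8, -0.7]
width: 0.7
```

>>> carry_out(steps=[0.7,-0.04,-0.4,0,0,0.7,-0.08,-0.84,-0.2,0,0.7,-0.08,-0.84,-0.6,0,0.7,-0.08,-0.84,-1,0,0.7,-0.08,-0.84,-1,0,0.7,-0.08,-0.84,-1,0])

```text
clock: 29.9
position: [0.4247, -0.4098, 0.1518]
ee_rot: [-1.18, 1.254, -1.252]
force: [0.1, 0.2, -0.1]
width: 0.701
```

```bash
python3 rod.py 0.003 0.03
```

```text
pos [ 0.4247 -0.4098  0.1518] jaw -3.42 F [ 0.1  0.2 -0.1] w 0.701 t 29.9 q7 [ 0.89  0.47 -0.29  1.73  0.16  0.96  0.47]
top red 254 [ 0.4206 -0.4199] [0.0802 0.0218] 88.42 [0.0216 0.025  0.0287]
   top [ 0.4208 -0.4199] [0.0802 0.0216] 87.62
top grey 345 [ 0.4294 -0.2438] [0.2726 0.0095] 87.1 ends [ 0.4226 -0.3779  0.0165] [ 0.4363 -0.111   0.009 ]
scene red 194 [ 0.4249 -0.4201] [0.078  0.0232] 87.37 [0.0068 0.0228 0.0272]
   top [ 0.4246 -0.4201] [0.078  0.0227] 87.37
scene grey 228 [ 0.4335 -0.2465] [0.277  0.0118] 87.39 ends [ 0.4258 -0.3779  0.0143] [ 0.4405 -0.1127  0.0074]
```

>>> carry_out(steps=[0.7,-0.02,0,-0.4,0,0.7,-0.02,0,-0.8,0,0.7,-0.02,0,-1,0,0.7,-0.02,0,-1,0])

```text
clock: 30.4
position: [0.4216, -0.4106, 0.0506]
ee_rot: [-1.18, 1.256, -1.253]
force: [0.2, -0.1, -0.1]
width: 0.703
```

>>> carry_out(steps=[0.7,0,0,-0.2,0,0.6,0,0,-0.4,0,0.5,0,0,-0.47,0,0.4,0,0,-0.47,0,0.3,0,0,-0.47,0,0,0,0,-0.47,0,0,0,0,-0.47,0,0,0,0,-0.47,0,0,0,0,-0.47,0,0,0,0,-0.47,0], grip_force=40)

```text
clock: 31.4
position: [0.4223, -0.4119, 0.0053]
ee_rot: [-1.179, 1.253, -1.256]
force: [-1.1, -0.4, 7.0]
width: 0.255
```

>>> carry_out(steps=[0,0,0,0.1,0,0,0,0,0.3,0,0,0,0,0.6,0,0,0,0,0.8,0,0,0,0,0.97,0,0,0,0,0.97,0,0,0,0,0.97,0])

```text
clock: 32.1
position: [0.4217, -0.4114, 0.1014]
ee_rot: [-1.179, 1.254, -1.255]
force: [-0.4, -0.6, -1.6]
width: 0.26
```

```bash
python3 rod.py 0.06 0.13; python3 pl.py
```

```text
pos [ 0.4217 -0.4114  0.1014] jaw -3.53 F [-0.4 -0.6 -1.6] w 0.26 t 32.1 q7 [ 0.88  0.53 -0.28  1.79  0.19  0.86  0.45]
top red 110 [ 0.4214 -0.3998] [0.0433 0.0225] 83.22 [0.1171 0.1201 0.1236]
   top [ 0.4226 -0.4001] [0.043  0.0213] 85.73
top grey 75 [ 0.6333 -0.3225] [0.0521 0.0151] 64.15 ends [ 0.627  -0.3418  0.0675] [ 0.646  -0.3026  0.0675]
top grey 417 [ 0.4312 -0.2444] [0.2746 0.0098] 86.84 ends [ 0.4231 -0.3783  0.1105] [ 0.4377 -0.1095  0.1048]
scene red 91 [ 0.4255 -0.397 ] [0.0365 0.0223] 81.83 [0.0991 0.1179 0.1212]
   top [ 0.4253 -0.3969] [0.0367 0.0221] 80.71
scene grey 267 [ 0.4343 -0.2456] [0.2733 0.0107] 87.04 ends [ 0.427  -0.3789  0.1087] [ 0.4406 -0.112   0.1023]
pos [ 0.4211 -0.4109  0.1003] jaw -3.53 F [-0.  -0.5 -1.1] w 0.257 t 32.2 q7 [ 0.88  0.53 -0.28  1.79  0.19  0.86  0.45]
top right 123 [ 0.0015 -0.0462] [0.054 0.012] 0.2 0.142
top left 125 [-0.0002  0.0437] [0.056 0.012] 0.4 0.1418
scene right 78 [ 0.0026 -0.0474] [0.059 0.012] 1.0 0.1413
scene left 83 [0.0003 0.042 ] [0.059 0.012] 0.9 0.1414
```

The rod is held with a 1.3° dip. I'll line it up with the hole: x −8 mm, z +9.5 mm, turn −0.45°.

>>> carry_out(steps=[0,-0.04,0,0.05,-0.005,0,-0.08,0.005,0.095,-0.01,0,-0.08,0.005,0.095,-0.01,0,-0.08,0.005,0.095,-0.01,0,-0.08,0.005,0.095,-0.01])

```text
clock: 32.8
position: [0.4138, -0.4109, 0.1108]
ee_rot: [-1.175, 1.26, -1.26]
force: [0.5, -0.5, -3.0]
width: 0.262
```

```bash
cat > al.py <<'E'
from st import *
st()
Cs={'top':((.4537,.2194),(.4381,-.0197)),'scene':((.4538,.2178),(.4398,-.0211))}
for n in Cs:
    A,B=map(np.array,Cs[n]); C=(A+B)/2; Y=(A-B)/np.linalg.norm(A-B); X=np.array([Y[1],-Y[0]])
    im,d=get_image(n); W=cloud(n,d); Z=W[...,2]; p=W[...,:2]-C; cx=p@X; cy=p@Y
    h=cv2.cvtColor(im,cv2.COLOR_RGB2HSV).astype(int)
    m=(h[...,1]<70)&(h[...,2]>50)&(abs(cx)<.03)&(cy<-.128)&(cy>-.47)&(Z>.085)&(Z<.13)
    a=np.stack([cx[m],cy[m],Z[m]],-1)
    if len(a)<20: continue
    fx=np.polyfit(a[:,1],a[:,0],1); fz=np.polyfit(a[:,1],a[:,2],1)
    print(n,len(a),'y range',a[:,1].min().round(4),a[:,1].max().round(4),'xc at min/max/far',np.polyval(fx,[a[:,1].min(),a[:,1].max(),.12]).round(4),'z surf',np.polyval(fz,[a[:,1].min(),a[:,1].max()]).round(4),'slopes',fx[0].round(4),fz[0].round(4))
E
python3 al.py
```

```text
pos [ 0.4138 -0.4109  0.1108] jaw -3.98 F [ 0.5 -0.5 -3. ] w 0.262 t 32.8 q7 [ 0.89  0.51 -0.28  1.79  0.18  0.87  0.46]
top 413 y range -0.4689 -0.208 xc at min/max/far [ 0.0019  0.0002 -0.0019] z surf [0.1216 0.1142] slopes -0.0065 -0.0284
scene 261 y range -0.4685 -0.2055 xc at min/max/far [0.0011 0.0015 0.002 ] z surf [0.1198 0.1123] slopes 0.0016 -0.0283
```

Aligned: tip x offset is about 1 mm and the slope is known. I'll insert along the rod's own axis.

>>> carry_out(steps=[0,0,0,0.015,0,0,0.006,0.1,0.012,0,0,0.016,0.25,0.008,0,0,0.025,0.4,0.004,0,0,0.034,0.55,-0.001,0,0,0.043,0.7,-0.005,0,0,0.053,0.85,-0.009,0,0,0.062,0.998,-0.013,0,0,0.062,0.998,-0.013,0])

```text
clock: 33.8
position: [0.4204, -0.3083, 0.1095]
ee_rot: [-1.176, 1.258, -1.257]
force: [0.3, -0.3, -0.6]
width: 0.26
```

```bash
python3 al.py
```

```text
pos [ 0.4204 -0.3083  0.1095] jaw -3.8 F [ 0.3 -0.3 -0.6] w 0.26 t 33.8 q7 [ 0.77  0.43 -0.31  1.94  0.18  0.8   0.29]
top 396 y range -0.3783 -0.129 xc at min/max/far [ 0.0015 -0.0006 -0.0026] z surf [0.1204 0.114 ] slopes -0.0083 -0.0256
scene 281 y range -0.4207 -0.134 xc at min/max/far [ 0.0042  0.0003 -0.0031] z surf [0.1215 0.1115] slopes -0.0135 -0.0351
```

>>> carry_out(steps=[0,0.009,0.15,-0.004,0,0,0.019,0.3,-0.008,0,0,0.028,0.45,-0.013,0,0,0.037,0.6,-0.017,0,0,0.046,0.75,-0.021,0,0,0.056,0.9,-0.025,0,0,0.062,0.998,-0.028,0,0,0.062,0.998,-0.028,0])

```text
clock: 34.7
position: [0.4264, -0.2093, 0.1067]
ee_rot: [-1.177, 1.258, -1.258]
force: [0.4, -0.2, 0.4]
width: 0.261
```

```bash
python3 al.py; python3 pl.py; python3 - <<'E'
from h import *
a=np.load('scene3.npz')['im'][110:220,230:380]; save('s3.png',a,5)
E
```

```text
pos [ 0.4264 -0.2093  0.1067] jaw -3.82 F [ 0.4 -0.2  0.4] w 0.261 t 34.7 q7 [ 0.61  0.37 -0.34  2.05  0.18  0.75  0.1 ]
top 230 y range -0.279 -0.129 xc at min/max/far [ 0.0009 -0.0002 -0.0022] z surf [0.1178 0.1141] slopes -0.0079 -0.0246
scene 180 y range -0.3109 -0.1347 xc at min/max/far [ 0.0059 -0.     -0.0086] z surf [0.1201 0.1108] slopes -0.0336 -0.0529
pos [ 0.4262 -0.2113  0.1067] jaw -3.95 F [ 0.5 -0.3 -0.1] w 0.257 t 34.8 q7 [ 0.62  0.37 -0.34  2.05  0.18  0.75  0.1 ]
top right 123 [ 0.0015 -0.0461] [0.054 0.012] 0.2 0.142
top left 125 [-0.0002  0.0437] [0.056 0.012] 0.8 0.142
scene right 78 [ 0.0017 -0.0479] [0.059 0.012] 1.3 0.141
scene left 83 [0.0014 0.0419] [0.012 0.056] 89.2 0.1415
```

View pics/s3.png

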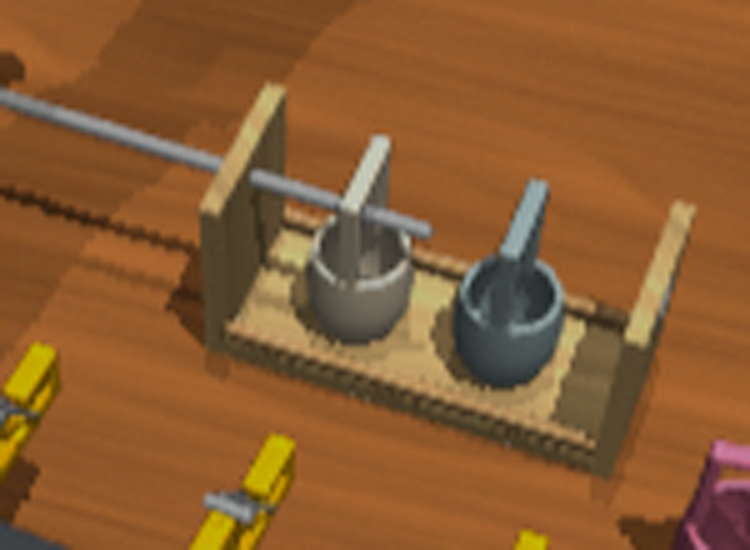

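The rod is through the near plate and the cream handle, with its tip at crop (430,230), and nothing is disturbed. I'll continue.

>>> carry_out(steps=[0,0.009,0.15,-0.004,0,0,0.019,0.3,-0.008,0,0,0.028,0.45,-0.012,0,0,0.037,0.6,-0.016,0,0,0.046,0.75,-0.02,0,0,0.056,0.9,-0.024,0,0,0.062,0.998,-0.026,0,0,0.062,0.998,-0.026,0])

```text
clock: 35.7
position: [0.4325, -0.1107, 0.1041]
ee_rot: [-1.176, 1.259, -1.259]
force: [-0.9, 0.0, -1.3]
width: 0.259
```

```bash
cat > tip.py <<'E'
from st import *
Cs={'top':((.4537,.2194),(.4381,-.0197)),'scene':((.4538,.2178),(.4398,-.0211))}
for n in Cs:
    A,B=map(np.array,Cs[n]); C=(A+B)/2; Y=(A-B)/np.linalg.norm(A-B); X=np.array([Y[1],-Y[0]])
    im,d=get_image(n); W=cloud(n,d); Z=W[...,2]; p=W[...,:2]-C; cx=p@X; cy=p@Y
    for lo,hi in((-.02,.034),(.05,.11),(.127,.17)):
        m=(abs(cx)<.015)&(cy>lo)&(cy<hi)&(Z>.094)&(Z<.118)
        if m.sum()>8: print(n,lo,m.sum(),'x',np.median(cx[m]).round(4),'ymax',cy[m].max().round(4),'z',np.percentile(Z[m],[50,90]).round(4))
    if n=='scene': save('s4.png',im[110:220,230:380],5)
st()
E
python3 tip.py
```

```text
top -0.02 93 x 0.0002 ymax 0.0338 z [0.1105 0.1123]
top 0.05 72 x -0.0001 ymax 0.0924 z [0.1077 0.1109]
scene -0.02 68 x 0.0022 ymax 0.0316 z [0.1092 0.1116]
scene 0.05 58 x 0.002 ymax 0.092 z [0.1066 0.11  ]
pos [ 0.4324 -0.1122  0.104 ] jaw -4.01 F [ 0.3  0.  -0.2] w 0.259 t 35.8 q7 [ 0.43  0.34 -0.37  2.11  0.18  0.72 -0.13]
```

>>> carry_out(steps=[0,0.006,0.1,-0.002,0,0,0.012,0.2,-0.004,0,0,0.019,0.3,-0.006,0,0,0.025,0.4,-0.008,0,0,0.031,0.5,-0.01,0,0,0.033,0.54,-0.012,0,0,0.033,0.54,-0.012,0])

```text
clock: 36.5
position: [0.4357, -0.0573, 0.1029]
ee_rot: [-1.176, 1.259, -1.26]
force: [1.1, -0.5, -0.3]
width: 0.258
```

```bash
python3 tip.py
```

```text
top -0.02 92 x 0.0005 ymax 0.0338 z [0.1103 0.1136]
top 0.05 99 x 0.0001 ymax 0.11 z [0.1078 0.1111]
top 0.127 29 x -0.0005 ymax 0.1474 z [0.1064 0.1091]
scene -0.02 68 x 0.0018 ymax 0.0318 z [0.1094 0.1112]
scene 0.05 81 x 0.0024 ymax 0.11 z [0.1075 0.11  ]
scene 0.127 27 x 0.0012 ymax 0.148 z [0.1051 0.1085]
pos [ 0.4357 -0.0573  0.1028] jaw -3.96 F [-0.5  0.  -1.7] w 0.257 t 36.6 q7 [ 0.33  0.33 -0.39  2.13  0.19  0.71 -0.26]
```

View pics/s4.png

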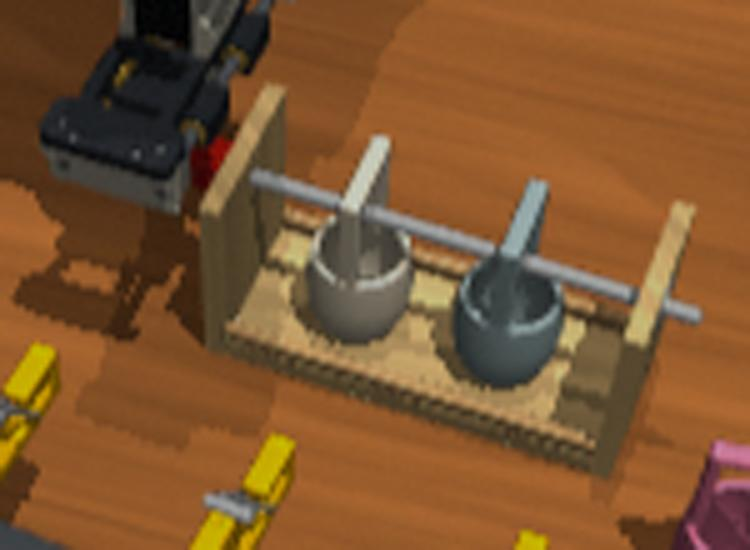

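The rod is through both handles and both plates, with the tip at about 147 mm. A few millimetres remain until the handle touches home.

>>> carry_out(steps=[0,0.001,0.01,0,0,0,0.001,0.02,0,0,0,0.002,0.03,-0.001,0,0,0.002,0.03,-0.001,0])

```text
clock: 37.0
position: [0.4356, -0.057, 0.1028]
ee_rot: [-1.177, 1.261, -1.264]
force: [0.1, -12.0, 1.4]
width: 0.256
```

The handle is home (12 N stop). I'll relax the push, lower the rod onto the hole edges, and release.

>>> carry_out(steps=[0,0,-0.02,0,0,0,0,-0.02,-0.03,0,0,0,-0.02,-0.055,0,0,0,-0.02,-0.055,0,0.28,0,-0.02,-0.055,0,0.32,0,-0.02,-0.055,0,0.4,0,-0.02,-0.055,0,0.5,0,-0.02,-0.055,0,0.6,0,-0.02,-0.055,0,0.6,0,-0.02,-0.055,0])

```text
clock: 38.0
position: [0.4359, -0.0563, 0.0973]
ee_rot: [-1.175, 1.26, -1.26]
force: [0.1, 0.3, -0.5]
width: 0.585
```

>>> carry_out(steps=[0.6,0,0,0.2,0,0.6,0,0,0.5,0,0.6,0,0,1,0,0.6,0,0,1,0])

```text
clock: 38.4
position: [0.4391, -0.0562, 0.2025]
ee_rot: [-1.169, 1.253, -1.265]
force: [1.0, -0.7, -0.3]
width: 0.602
```

>>> carry_out(steps=[0.6,0,-0.4,0.3,0,0.6,0,-0.9,0.3,0,0.6,0,-0.9,0.3,0,0.6,0,-0.9,0.3,0])

```text
clock: 38.8
position: [0.4354, -0.1475, 0.2269]
ee_rot: [-1.174, 1.263, -1.262]
force: [0.8, -0.3, -0.9]
width: 0.6
```

>>> carry_out(steps=[0.6,0,-0.4,0,0,0.6,0,-0.9,0,0,0.6,0,-0.9,0,0,0.6,0,-0.9,0,0])

```text
clock: 39.2
position: [0.4357, -0.2361, 0.2266]
ee_rot: [-1.175, 1.262, -1.26]
force: [-0.4, 0.7, -0.3]
width: 0.6
```

```bash
python3 tip.py; python3 pl.py; python3 rod.py 0.06 0.13; python3 - <<'E'
from h import *
save('t5.png',np.load('top4.npz')['im'][100:340,120:440],2.4)
E
```

```text
top -0.02 93 x 0.0011 ymax 0.0339 z [0.1046 0.1072]
top 0.05 95 x 0.0008 ymax 0.1098 z [0.1044 0.107 ]
top 0.127 25 x 0.0013 ymax 0.1475 z [0.1045 0.1076]
scene -0.02 68 x 0.0027 ymax 0.031 z [0.1034 0.1058]
scene 0.05 81 x 0.0035 ymax 0.11 z [0.1035 0.1058]
scene 0.127 29 x 0.003 ymax 0.1479 z [0.1033 0.1055]
pos [ 0.4361 -0.2345  0.2269] jaw -3.85 F [-0.1  0.6 -0.5] w 0.599 t 39.3 q7 [ 0.63  0.25 -0.3   1.86  0.08  1.05  0.23]
pos [ 0.4361 -0.2345  0.2269] jaw -3.85 F [-0.1  0.6 -0.5] w 0.599 t 39.3 q7 [ 0.63  0.25 -0.3   1.86  0.08  1.05  0.23]
top right 123 [ 0.0016 -0.0461] [0.054 0.012] 0.2 0.142
top left 125 [-0.0002  0.0435] [0.056 0.012] 0.5 0.142
scene right 79 [ 0.0034 -0.0477] [0.012 0.058] 89.7 0.1413
scene left 81 [0.0005 0.0421] [0.057 0.012] 0.4 0.1414
pos [ 0.4361 -0.2347  0.2272] jaw -3.83 F [-0.8 -0.2 -0.3] w 0.599 t 39.4 q7 [ 0.63  0.25 -0.3   1.86  0.08  1.05  0.23]
top red 287 [ 0.434  -0.0768] [0.0914 0.0258] 81.63 [0.1093 0.112  0.1152]
   top [ 0.4352 -0.0679] [0.073  0.0221] 86.7
top grey 81 [ 0.6336 -0.3217] [0.0532 0.0148] 64.16 ends [ 0.6268 -0.3421  0.0664] [ 0.6456 -0.3017  0.0653]
scene red 226 [ 0.4379 -0.0705] [0.0698 0.0256] 87.79 [0.0935 0.1104 0.1143]
   top [ 0.4379 -0.0704] [0.0697 0.0255] 87.71
```

View pics/t5.png

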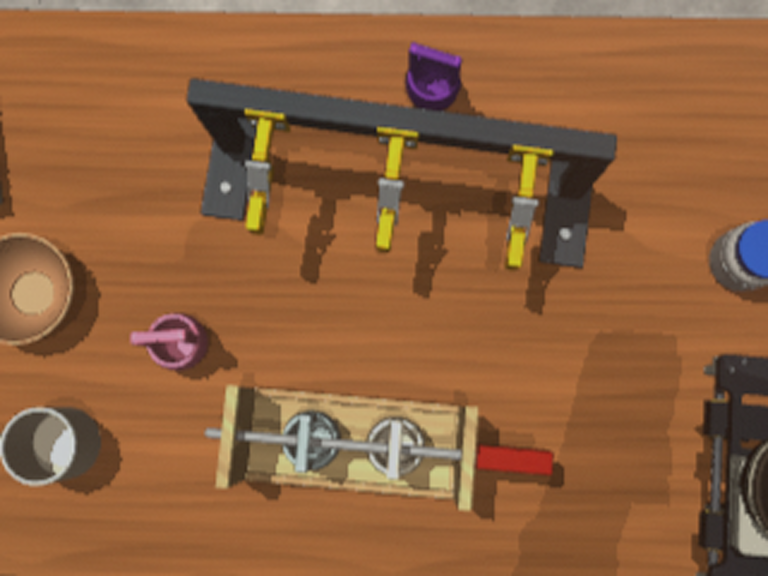

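The rod runs through both plates and both handles. Its red handle is home at (515,460), the hooks are empty, and the mug, bowl and jar are in place. I'll hand it in.

```bash
python3 -c "
from cell import arm; print(arm.sign_off())"
```

```text
the job is handed in; nothing more can be done
None
```

The job is done and handed in, with about 39 s used; no verdict was reported.

**What I did:** I drew the rod out at the -y end and laid it on the bench. Two planters were there, cream on the middle hook and grey-blue on the left one. I unhooked each by pressing the keeper back with its own handle bar (at most about 9 N) and stood both crosswise on the board. The rod had meanwhile been knocked about 3 cm, so I found it again, threaded it back through until it stopped at 12 N, and let go.

**Last checks:**
- **Planters:** they stand at about carrier (2, -47) and (0, 43) mm. Handle tops are at 142 mm, as they should be, and the handles are square to within 1°.
- **Rod:** its tip is at y ≈ 148 mm and x ≈ 1–3 mm, lying level at the 100 mm starting height. The handle is back in its starting place against the -y plate.
- **Surroundings:** the gripper is clear of everything. The mug, bowl, jar and the pink and purple look-alikes appear unmoved in the last picture.

**Disagreements:** the two cameras differed by 1–4 mm throughout, which is within tolerance. The second planter met the board at 17 N, more than the first planter's 7 N but well under the 60 N limit. No check failed.

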